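# Ease the rolling pin out of the half-open drawer and hold it over the board

## Robot

A 6-joint arm with a two-finger parallel gripper is mounted at the origin on a cart in front of the work surface, level with it; the furniture and walls round the work are solid. World frame = base frame: x ahead of the robot, y to its left, z up, the work surface at z = 0. Lengths are in mm, angles in rad, forces in N, time in s.
With the tool pointing down it reaches from about 350 to 975 mm from the base axis. Payload 7.1 kg.
Tool frame: the origin (TCP) lies midway between the tips of the shut fingers; the grasp point (between the pads) lies ctrl.grip_point_offset behind it (ctrl.grip_point_offset is the distance from the TCP to the grasp point, in mm); z points along the fingers, y is the line along which they close (so a half turn about z gives the same grasp; the last joint's range is limited). The gripper opens to 88 mm and grips with 3 to 60 N. Pads are 20 mm wide; open, the fingers measure 115 mm over their backs; the gripper's body (75 mm by 178 mm) begins 61 mm behind the grasp point.
Start: joints at [-1.224, 0.423, 1.63, -0, 1.089, -0.019], TCP at [223.577, -583.625, 222.675] pointing down, gripper open.
Joint ranges: [-3, 3], [-0.9, 2.11], [0.09, 2.58], [-1.31, 4.45], [0.11, 2.69], [-2.54, 2.54]. Speed limits (rad/s): [2.39, 2.39, 3.01, 3.14, 3.14, 3.14].

## Interface

Orientations are given as a rotation vector (axis times angle).
In Python, from workcell import ctrl gives the robot as it stands.
- The arm moves only by the tool apply_moves, never from a script. Its argument "targets" is a list of rows, each an object of numbers: "tx", "ty", "tz": the shift along the world's x, y, z in m; "spin": the turn about the world's z in degrees. In form: [{"tx": .., "ty": .., "tz": .., "spin": ..}, ...]. A call has exactly 8 rows; each row is the pose to reach, as a shift and turn from the pose commanded when the call began; what a row does not reach only later rows make up. A row lasts 1/10 s, in which the tool goes at most 50 mm and 8.59 degrees, less where a joint would pass 70% of its speed; a pose out of reach is approached as far as the arm can. A call with a gripper value outside its range is refused whole. "gripper" is the closure, from -1 (fully open) to 1 (shut), set as the call begins (left out, the last holds). The fingers move at their own pace and stop on an object; the grip force is fixed at half the most. Time passes only in rows, so rows that repeat a pose let the fingers close, or fill a call up. It gives the time, the measured TCP pose, the force, the opening and the grip force at its end, in the units of the state.
- ctrl.get_obs(): the state, without advancing time (a new reading comes with each control period).
- ctrl.get_image(name): name is "scene" or "top"; returns the picture (400x640x3 uint8, red, green, blue); there is no depth.
- ctrl.get_calibration(name): a dict with "fov_y" (degrees; the focal length in pixels is half the picture's height over the tangent of half this angle, whatever the lens; pixels are square), "cx", "cy" (the principal point, pixels), "dist" ([k1, k2, p1, p2, k3] as OpenCV has them; the pictures are not rectified), "rvec" (rotation vector, rad) and "tvec" (3), from world to camera coordinates, as OpenCV has them. Camera axes: x right, y down, z forward; pixel columns grow to the right and rows downward; lengths in mm; the calibration is good to about 2 mm. A picture is of the moment at which its call begins. get_calibration takes no time and is no camera call.
- ctrl.close_job(): hands the job in; it is judged then, once.
Trained networks look in the newest picture that a camera, given by its name, has taken for a name from the list of things; names that differ only in an ending like _2 or _b are one class to them, and where a whole thing is asked for, a point or a joint stands for the part that bears it (a point fixed in the world has none). Each returns a list of dicts, best first, with "score" (0 to 1); they miss things now and then, are a little off and sometimes report something else, mostly with a low value. They report only what shows in the picture. A call takes as long as a camera call. They do not tell look-alikes from the thing itself.
- ctrl.outline_of(name, camera): "pixels" (400x640 bool, what is visible of it) and "box" ([left, top, right, bottom] in pixels, round what is visible of it).
- ctrl.pinpoint(name, camera): "uv" ([column, row] in pixels: a listed point, or the origin of a listed thing).
The state is a dict: "t": time; "qpos": joint angles; "qvel": joint speeds; "joint_torque": joint torques, N m; "ee_pos": TCP position; "orientation": TCP orientation; "ft_force": force on the tool from outside, world axes, zero at the start; "moment": the same for the moment, N m; "width": finger opening in mm; "grasp_force": force on a finger pad.
Only numpy, scipy, OpenCV 4.12 (cv2) and the standard library are available. Lean on these libraries where they do the work, as an engineer would, in place of code of your own. Each camera call takes 0.05 s, during which the arm holds its last target. There are 200 camera calls.

## Task

The rolling pin lies in the drawer of the low white unit on the left of the worktop. Pull the drawer out to its stop, which still leaves the tail of the pin under the unit's top: tip the pin's front end up and draw it out on the slant through the short opening, without levering it hard against the unit. Leave the drawer open and finish still holding the pin in the gripper, still and level, about a hand's breadth above the middle of the chopping board and square across the board's length, with the things on top of the unit standing and the board not pushed about.

Things in the scene. Friction and masses are not known exactly. Their poses are not given: they have to be found in the camera images.
- drawer_unit: Low white drawer unit with a pale wooden top, fixed on the worktop at the left: 360 mm deep (its x), 240 wide (its y), 118 high; the top is 14 mm thick. Origin: centre of its underside. Its -x side is the front (carcass edge at x = -180 mm); the drawer comes out along -x. The front looks to the robot's right (-y), give or take 5 degrees.
- utensil_drawer (a joint): How far the drawer is out, m: 0 shut, 0.21 at its stop; stiff (about 2 N), stays where left; starts up to 20 mm ajar. Inside it is 327 mm long; at the stop 207 mm of that are open above, the rest is under the unit's top. A divider parts the wide tray (grey insert) with the rolling pin from a 60 mm one with a peeler.
- pin_tray (a point): Point on the drawer: middle of the lowest line of the pin's tray (the one nearer the robot), 26 mm above the worktop. The tray is 124 mm wide (62 either side) and its bottom rises 5 degrees to either side, so the pin stays in the middle. Drawer sides reach 67 mm above the worktop, the divider 56, the 18 mm front panel 86. Inner end walls: 163 mm to front and back.
- drawer_handle (a point): Middle of the straight part of the drawer's steel bow handle: a level bar 10 mm thick and about 100 mm long (along the unit's y), 74 mm above the worktop, its middle line 45 mm in front of the drawer's front panel, so 40 mm are free behind it for a finger from above. It moves with the drawer.
- opening_edge (a point): Fixed point on the lower front edge of the unit's top, straight above the middle line of the pin's tray, 104 mm above the worktop (78 mm above the tray's lowest line): the pin must pass beneath this edge on its way out.
- rolling_pin: Pale wooden rolling pin, 300 mm long, about 0.2 kg: a barrel of 36 mm diameter and 190 mm length in the middle, a turned handle 22 mm thick on each end. Origin: its very middle, on its axis. Its x axis runs along the pin (either way round is the same); its y and z turn as it rolls. It starts lying in the drawer along the drawer's length, its axis 44 mm above the worktop.
- pin_end_a (a point): The tip of the pin's handle at its +x end, on the axis, 150 mm from the middle.
- pin_end_b (a point): The tip of the pin's handle at its -x end, on the axis, 150 mm from the middle.
- chopping_board: Wooden chopping board lying on the worktop to the robot's right, 200 mm (its x) by 300 mm (its y), 22 mm thick. Origin: centre of its underside. Its length (its y) runs roughly away from the robot (within 20 degrees); square across it means the pin lies along the board's x.
- tea_canister: Tall light grey canister, 91 mm across, 168 mm high, standing at the back of the unit's top. Origin: centre of its underside.
- pepper_mill: Wooden pepper mill, 58 mm across, 170 mm high, standing at the back of the unit's top. Origin: centre of its underside.
- salt_shaker: Small salt shaker, 44 mm across, 90 mm high, standing on the unit's top. Origin: centre of its underside.
Things that resemble listed ones, but are neither listed nor needed, are in the scene too. What is shaped like the tea_canister but blue is not meant.

How it is judged:
By the outcome, as a careful person would: the job done as asked, in the order asked, and still so for the second after the job is handed in, while the arm keeps its last pose, push and grip.
It also fails if it takes over 59 s, if anything falls off the work surface, if the arm or the gripper's body presses on something with over 40 N, if the wrist force passes 120 N, or if a joint passes its speed limit or range.

## Working session

There is one attempt and no reset: what is moved stays moved. The work goes in short steps, Python scripts to look and compute and a tool call to move; the robot and the scene stay as the last step left them, time stands still between calls to the robot, and variables do not carry over. Pictures are saved under pics/ and viewed, at most 12 in all, crops included, and the job is handed in when it is done.

Besides the shell and the picture viewer there is one more tool, called after ">>>" as name([rows], argument=value, ...), one row to a line, values as JSON. apply_moves: Moves the arm, as the interface text tells. Its arguments: {"type":"object","properties":{"targets":{"type":"array"},"gripper":{"type":"number"}},"required":["targets"]}

```bash
ls; mkdir -p pics; python3 - <<'E'
from workcell import ctrl
import cv2,numpy as np
for n in("scene","top"):
    im=ctrl.get_image(n); cv2.imwrite(f"pics/{n}0.png",im[:,:,::-1])
    c=ctrl.get_calibration(n);print(n,c, (-cv2.Rodrigues(np.array(c['rvec']))[0].T@np.array(c['tvec'])).round())
print(ctrl.grip_point_offset, ctrl.get_obs())
for n in("drawer_handle","pin_tray","opening_edge","rolling_pin","pin_end_a","chopping_board","drawer_unit","salt_shaker","tea_canister","pepper_mill"):
    for c in("scene","top"):
        print(n,c,[(np.round(r['uv']).tolist(),round(r['score'],2)) for r in ctrl.pinpoint(n,c)][:4])
E
```

```text
pics
scene {'fov_y': 44.28526300448861, 'cx': 313.49273628547945, 'cy': 198.6035465611966, 'dist': array([0.01978511, 0.        , 0.        , 0.        , 0.        ]), 'rvec': array([ 1.6831397 , -1.76580942,  0.81212345]), 'tvec': array([ 109.04965599,  442.0374526 , 1375.67288344])} [-738.  160. 1237.]
top {'fov_y': 46.51588489209766, 'cx': 316.20201148936286, 'cy': 192.27180697042922, 'dist': array([-0.01106494,  0.        ,  0.        ,  0.        ,  0.        ]), 'rvec': array([ 2.06593639, -1.74206019,  0.44861075]), 'tvec': array([ -55.61574383,  570.2980476 , 1390.25906858])} [-178. -105. 1489.]
18.700000000000003 {'t': 0.1, 'qpos': array([-1.22399229e+00,  4.23786850e-01,  1.63056863e+00,  8.97570636e-06,
        1.08858935e+00, -1.89993507e-02]), 'qvel': array([ 0.00031092, -0.00225044, -0.00314513, -0.00022663,  0.00104544,
       -0.00112437]), 'joint_torque': array([-3.96917849e-04, -5.45615530e+01, -2.74325556e+01,  6.45157951e-02,
        1.88282691e-02, -1.53346059e-05]), 'ee_pos': array([ 223.42643428, -583.18797368,  221.9830783 ]), 'orientation': array([-3.08787918
[... 226 characters left out ...]
e [([289.0, 212.0], 0.86), ([183.0, 213.0], 0.21)]
drawer_handle top [([282.0, 211.0], 0.78)]
pin_tray scene []
pin_tray top []
opening_edge scene []
opening_edge top [([256.0, 211.0], 0.68)]
rolling_pin scene []
rolling_pin top []
pin_end_a scene []
pin_end_a top []
chopping_board scene [([431.0, 232.0], 0.6)]
chopping_board top []
drawer_unit scene [([221.0, 230.0], 0.89)]
drawer_unit top [([215.0, 208.0], 0.76)]
salt_shaker scene [([204.0, 195.0], 0.79)]
salt_shaker top [([198.0, 177.0], 0.78)]
tea_canister scene [([231.0, 192.0], 0.83), ([182.0, 214.0], 0.79), ([271.0, 210.0], 0.24)]
tea_canister top [([234.0, 160.0], 0.94), ([170.0, 199.0], 0.91)]
pepper_mill scene []
pepper_mill top []
```

View pics/scene0.png

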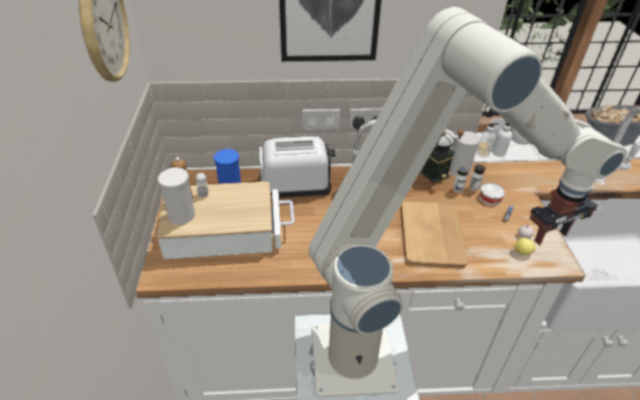

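View pics/top0.png

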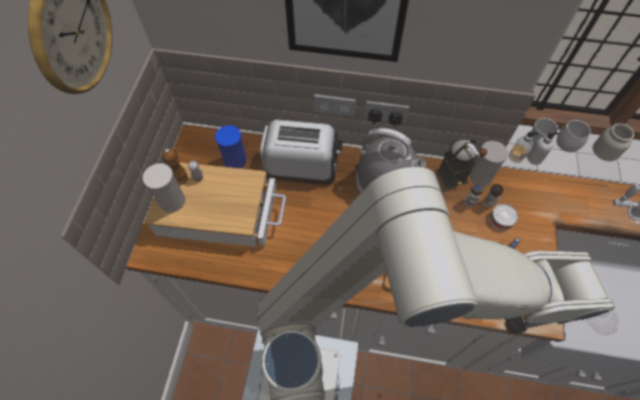

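The scene view shows the white unit at left with its wooden top. The drawer handle is at (289,212), on the right-hand side of the unit, and the board is at (433,232). On the unit stand a grey canister (176,195), a shaker (202,185) and a mill (178,165). The blue look-alike canister at (228,167) stands behind the unit. The top view shows the handle at (280,208).

Candidates for the handle: the bow handle at (289,212) scene, the cupboard knobs at (460,303) and (342,297), and the low-scoring hit at (183,213), which is the canister. I choose the bow handle on the white unit. For the board there is only one, at (433,232).

```bash
cat > h.py <<'E'
from workcell import ctrl
import cv2,numpy as np
from scipy.spatial.transform import Rotation as R
def cal(n):
    c=ctrl.get_calibration(n);f=200/np.tan(np.radians(c['fov_y']/2))
    return np.array([[f,0,c['cx']],[0,f,c['cy']],[0,0,1]]),np.array(c['dist'],float),cv2.Rodrigues(np.array(c['rvec'],float))[0],np.array(c['tvec'],float)
def on(n,uv,z):
    K,d,r,t=cal(n);p=cv2.undistortPoints(np.array(uv,float).reshape(-1,1,2),K,d)[:,0]
    ray=np.c_[p,np.ones(len(p))]@r; o=-r.T@t
    return o+ray*((z-o[2])/ray[:,2])[:,None]
def pj(n,P):
    K,d,r,t=cal(n);return cv2.projectPoints(np.array(P,float).reshape(-1,1,3),cv2.Rodrigues(r)[0],t,K,d)[0][:,0]
def snap(n,f,box=None,k=1):
    im=ctrl.get_image(n)[:,:,::-1]
    if box: l,t,r,b=box; im=cv2.resize(im[t:b,l:r],None,fx=k,fy=k,interpolation=cv2.INTER_CUBIC)
    cv2.imwrite(f"pics/{f}.png",im)
def rect(n,name,z):
    r=ctrl.outline_of(name,n)
    if not r: return None
    m=r[0]['pixels'].astype(np.uint8);c=max(cv2.findContours(m,0,2)[0],key=cv2.contourArea)[:,0]
    return r[0]['score'],cv2.minAreaRect(on(n,c,z)[:,:2].astype(np.float32))
E
python3 - <<'E'
from h import *
for c in("scene","top"):
    ctrl.get_image(c)
    print(c,[on(c,r['uv'],74).round(1).tolist() for r in ctrl.pinpoint("drawer_handle",c)][:1],
     [on(c,r['uv'],104).round(1).tolist() for r in ctrl.pinpoint("opening_edge",c)][:1],
     [on(c,r['uv'],0).round(1).tolist() for r in ctrl.pinpoint("drawer_unit",c)][:1],
     [on(c,r['uv'],118).round(1).tolist() for r in ctrl.pinpoint("salt_shaker",c)][:1],
     [on(c,r['uv'],118).round(1).tolist() for r in ctrl.pinpoint("tea_canister",c)][:2])
    print("board",[on(c,r['uv'],0).round(1).tolist() for r in ctrl.pinpoint("chopping_board",c)][:1],rect(c,"chopping_board",22))
    print("handle",rect(c,"drawer_handle",74))
print(R.from_rotvec(ctrl.get_obs()['orientation']).as_matrix().round(3))
# wooden-top corners by hue
for c,box in(("scene",(130,150,310,270)),("top",(120,150,300,260))):
    snap(c,c+"1",box,4)
E
```

```text
scene [[[515.8, 167.7, 74.0]]] [[[493.8, 224.0, 104.0]]] [[[511.5, 408.2, 0.0]]] [[[567.9, 464.8, 118.0]]] [[[475.3, 517.6, 118.0]], [[596.0, 376.5, 118.0]]]
board [[[482.4, -335.8, 0.0]]] (0.95, ((455.44842529296875, -329.4719543457031), (203.23635864257812, 318.17047119140625), 82.44184112548828))
handle (0.89, ((504.96051025390625, 192.93060302734375), (292.50286865234375, 78.95459747314453), 1.863767385482788))
top [[[525.8, 148.6, 74.0]]] [[[490.8, 237.5, 104.0]]] [[[514.2, 407.1, 0.0]]] [[[583.1, 457.1, 118.0]]] [[[478.8, 520.9, 118.0]], [[653.7, 347.7, 118.0]]]
board [] None
handle (0.73, ((516.2254638671875, 208.0665283203125), (251.9082794189453, 55.446136474609375), 4.609254360198975))
[[ 0.934  0.358 -0.   ]
 [ 0.358 -0.934 -0.   ]
 [-0.     0.    -1.   ]]
```

View pics/scene1.png

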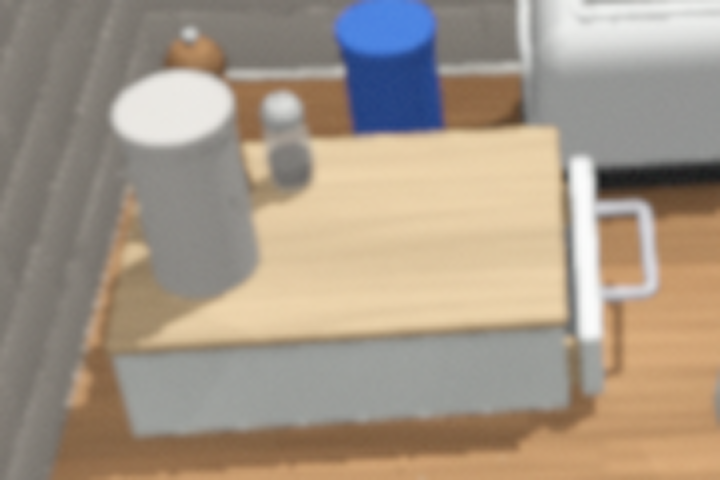

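View pics/top1.png

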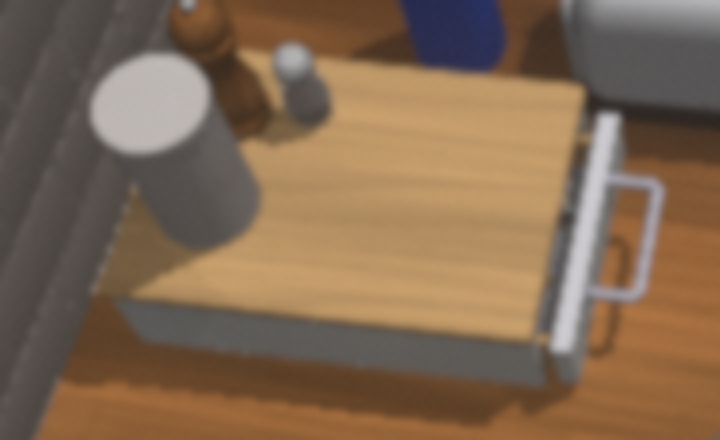

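The crops confirm the choice: the bow handle on the white drawer front, a little ajar, with canister, shaker and mill at the rear of the unit's top. Next I measure the corners.

```bash
python3 - <<'E'
from h import *
print("top z118 front near/far: scene",on("scene",[(270.8,231.3),(269,181.8),(158.5,237)],118).round(0).tolist())
print("top cam",on("top",[(253.8,234.5),(266,172),(149.5,224.3)],118).round(0).tolist())
print("handle scene",on("scene",[(293.7,222.5),(292,201)],74).round(0).tolist(),"top",on("top",[(280,224),(285,197)],74).round(0).tolist())
# model fit: unit pose (x,y,yaw) and opening from both views
from scipy.optimize import least_squares
pts=dict(scene=[(270.8,231.3),(269,181.8),(293.7,222.5),(292,201)],top=[(253.8,234.5),(266,172),(280,224),(285,197)])
def W(p):
    x,y,a,o=p;c,s=np.cos(a),np.sin(a) # unit x dir=(c,s)
    L=np.array([(-180,120,118),(-180,-120,118),(-243-o,82,74),(-243-o,-18,74)],float)
    return L
def f(p,full=False):
    x,y,a,o,hy=p;c,s=np.cos(a),np.sin(a)
    L=np.array([(-180,120,118),(-180,-120,118),(-243-o,hy+45,74),(-243-o,hy-45,74)],float)
    P=np.c_[x+c*L[:,0]-s*L[:,1],y+s*L[:,0]+c*L[:,1],L[:,2]]
    if full:return P
    return np.concatenate([(pj(n,P)-np.array(q)).ravel() for n,q in pts.items()])
r=least_squares(f,[511,408,np.pi/2,10,0]);print(r.x.round(3),np.degrees(r.x[2]),r.fun.round(1));print(f(r.x,True).round(1))
E
```

```text
top z118 front near/far: scene [[387.0, 227.0, 118.0], [639.0, 237.0, 118.0], [377.0, 581.0, 118.0]]
top cam [[402.0, 217.0, 118.0], [641.0, 232.0, 118.0], [380.0, 564.0, 118.0]]
handle scene [[470.0, 153.0, 74.0], [581.0, 156.0, 74.0]] top [[473.0, 149.0, 74.0], [578.0, 154.0, 74.0]]
[509.697 408.003   1.618  12.401  -3.242] 92.69107901137698 [ 1.5 -2.5  0.9  0.1  0.5 -2.   0.4  2.1 -1.9  0.7 -0.8  0.6 -0.1 -1.9
 -0.8  1.9]
[[398.3 222.6 118. ]
 [638.  233.8 118. ]
 [480.  150.9  74. ]
 [569.9 155.1  74. ]]
```

>>> apply_moves([
  {"tx": 0.019, "ty": 0.046, "tz": 0, "spin": -1.2},
  {"tx": 0.038, "ty": 0.092, "tz": 0, "spin": -2.4},
  {"tx": 0.057, "ty": 0.138, "tz": 0, "spin": -3.6},
  {"tx": 0.076, "ty": 0.184, "tz": 0, "spin": -4.8},
  {"tx": 0.095, "ty": 0.23, "tz": 0, "spin": -6},
  {"tx": 0.114, "ty": 0.276, "tz": 0, "spin": -7.2},
  {"tx": 0.133, "ty": 0.322, "tz": 0, "spin": -8.4},
  {"tx": 0.152, "ty": 0.368, "tz": 0, "spin": -9.6},
], gripper=-0.1)

```text
t: 2.9
ee_pos: [376.0, -213.9, 223.0]
orientation: [3.126, 0.309, 0.001]
ft_force: [0.4, -0.1, 0.4]
width: 48.1
grasp_force: 0.0
```

>>> apply_moves([
  {"tx": 0.019, "ty": 0.046, "tz": 0, "spin": -1.2},
  {"tx": 0.038, "ty": 0.092, "tz": 0, "spin": -2.4},
  {"tx": 0.057, "ty": 0.138, "tz": 0, "spin": -3.6},
  {"tx": 0.076, "ty": 0.184, "tz": 0, "spin": -4.8},
  {"tx": 0.095, "ty": 0.23, "tz": 0, "spin": -6},
  {"tx": 0.114, "ty": 0.276, "tz": 0, "spin": -7.2},
  {"tx": 0.133, "ty": 0.322, "tz": 0, "spin": -8.4},
  {"tx": 0.149, "ty": 0.368, "tz": -0.02, "spin": -8.7},
])

```text
t: 3.7
ee_pos: [526.4, 152.9, 205.8]
orientation: [-3.139, -0.073, -0.009]
ft_force: [0.7, -0.9, 0.3]
width: 48.3
grasp_force: 0.0
```

>>> apply_moves([
  {"tx": 0, "ty": 0, "tz": -0.03},
  {"tx": 0, "ty": 0, "tz": -0.06},
  {"tx": 0, "ty": 0, "tz": -0.08},
  {"tx": 0, "ty": 0, "tz": -0.095},
  {"tx": 0, "ty": 0, "tz": -0.11},
  {"tx": 0, "ty": 0, "tz": -0.12},
  {"tx": 0, "ty": 0, "tz": -0.13},
  {"tx": 0, "ty": 0, "tz": -0.135},
])

```text
validation failed for argument at $.ta...
```

```bash
python3 - <<'E'
from h import *
snap("top","top2",(220,130,380,250),5)
snap("scene","scene2")
print("board",rect("scene","chopping_board",22),[ (on("scene",r['uv'],0).round(1).tolist(),r['score']) for r in ctrl.pinpoint("chopping_board","scene")],rect("top","chopping_board",22))
print(ctrl.get_obs()['ft_force'])
E
```

```text
board (0.82, ((457.55377197265625, -329.3857727050781), (201.63876342773438, 314.1600646972656), 82.5035629272461)) [([[474.3, -338.2, 0.0]], 0.84), ([[508.2, 402.6, 0.0]], 0.19)] (0.86, ((462.69024658203125, -338.4787292480469), (205.0400390625, 307.2104797363281), 82.551025390625))
[-0.05984539  0.2826902   0.0457889 ]
```

View pics/top2.png

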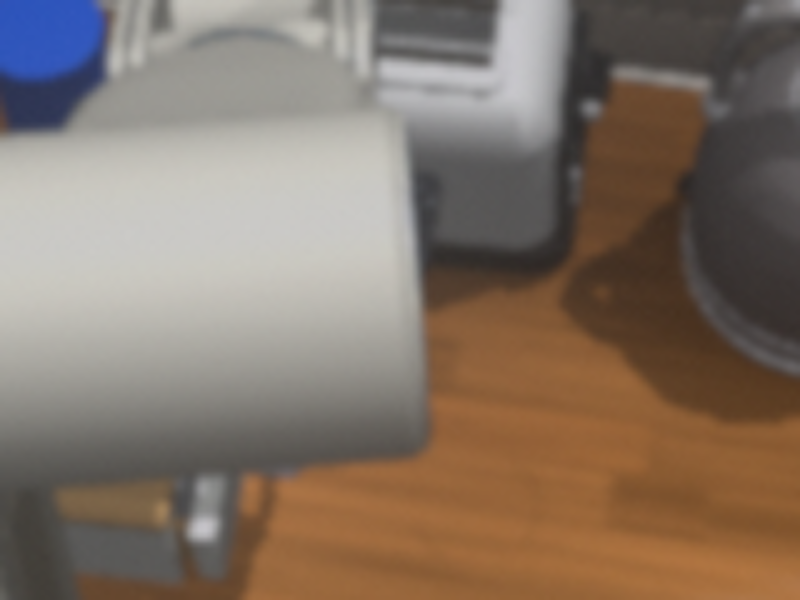

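The arm hides the handle in this view, so I go down on the measured position and watch the force.

>>> apply_moves([
  {"tx": 0, "ty": 0, "tz": -0.03, "spin": 0},
  {"tx": 0, "ty": 0, "tz": -0.06, "spin": 0},
  {"tx": 0, "ty": 0, "tz": -0.08, "spin": 0},
  {"tx": 0, "ty": 0, "tz": -0.095, "spin": 0},
  {"tx": 0, "ty": 0, "tz": -0.11, "spin": 0},
  {"tx": 0, "ty": 0, "tz": -0.12, "spin": 0},
  {"tx": 0, "ty": 0, "tz": -0.13, "spin": 0},
  {"tx": 0, "ty": 0, "tz": -0.138, "spin": 0},
])

```text
t: 4.75
ee_pos: [524.0, 149.4, 65.6]
orientation: [-3.141, -0.071, -0.001]
ft_force: [0.3, 0.3, 0.4]
width: 48.4
grasp_force: 0.0
```

```bash
python3 - <<'E'
from h import *
snap("scene","scene3",(230,150,350,250),6)
o=ctrl.get_obs();print(o['ft_force'],o['moment'])
E
```

```text
[-0.19395121 -0.74531747 -0.51220481] [ 0.01299231 -0.00383048 -0.01457896]
```

View pics/scene3.png

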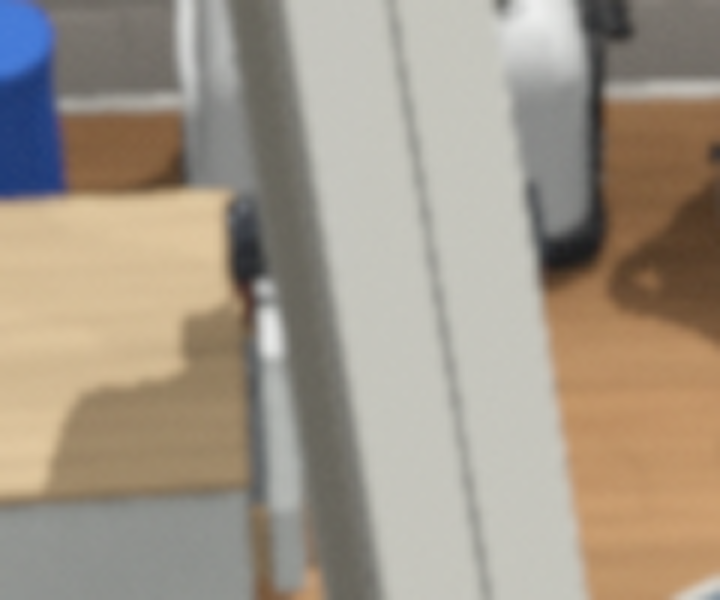

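The arm again covers the handle, with no contact felt. I close the gripper; a width of about 10 mm will confirm the bar.

>>> apply_moves([
  {"tx": 0, "ty": 0, "tz": -0.006, "spin": 0},
  {"tx": 0, "ty": 0, "tz": -0.006, "spin": 0},
  {"tx": 0, "ty": 0, "tz": -0.006, "spin": 0},
  {"tx": 0, "ty": 0, "tz": -0.006, "spin": 0},
  {"tx": 0, "ty": 0, "tz": -0.006, "spin": 0},
  {"tx": 0, "ty": 0, "tz": -0.006, "spin": 0},
  {"tx": 0, "ty": 0, "tz": -0.006, "spin": 0},
  {"tx": 0, "ty": 0, "tz": -0.006, "spin": 0},
], gripper=1)

```text
t: 5.6
ee_pos: [524.0, 150.2, 59.9]
orientation: [-3.141, -0.073, -0.001]
ft_force: [-0.9, 2.1, 1.8]
width: 9.3
grasp_force: 30.0
```

>>> apply_moves([
  {"tx": 0.001, "ty": -0.01, "tz": 0, "spin": 0},
  {"tx": 0.001, "ty": -0.03, "tz": 0, "spin": 0},
  {"tx": 0.0025, "ty": -0.055, "tz": 0, "spin": 0},
  {"tx": 0.004, "ty": -0.08, "tz": 0, "spin": 0},
  {"tx": 0.005, "ty": -0.105, "tz": 0, "spin": 0},
  {"tx": 0.006, "ty": -0.13, "tz": 0, "spin": 0},
  {"tx": 0.007, "ty": -0.155, "tz": 0, "spin": 0},
  {"tx": 0.008, "ty": -0.17, "tz": 0, "spin": 0},
])

```text
t: 6.4
ee_pos: [531.8, -21.6, 59.9]
orientation: [3.141, 0.071, 0.0]
ft_force: [0.2, 2.6, 2.8]
width: 9.2
grasp_force: 30.0
```

>>> apply_moves([
  {"tx": 0, "ty": -0.005, "tz": 0, "spin": 0},
  {"tx": 0.0, "ty": -0.01, "tz": 0, "spin": 0},
  {"tx": 0.001, "ty": -0.015, "tz": 0, "spin": 0},
  {"tx": 0.001, "ty": -0.02, "tz": 0, "spin": 0},
  {"tx": 0.001, "ty": -0.022, "tz": 0, "spin": 0},
  {"tx": 0.001, "ty": -0.024, "tz": 0, "spin": 0},
  {"tx": 0.001, "ty": -0.026, "tz": 0, "spin": 0},
  {"tx": 0.001, "ty": -0.028, "tz": 0, "spin": 0},
])

```text
t: 7.2
ee_pos: [532.5, -38.6, 59.7]
orientation: [-3.129, -0.068, 0.002]
ft_force: [3.6, 59.5, 5.8]
width: 14.0
grasp_force: 30.0
```

At the stop (force rose, motion halted). Ease back and release, then rise and clear.

>>> apply_moves([
  {"tx": 0, "ty": 0.006, "tz": 0, "spin": 0},
  {"tx": 0, "ty": 0.009, "tz": 0, "spin": 0},
  {"tx": 0, "ty": 0.009, "tz": 0, "spin": 0},
  {"tx": 0, "ty": 0.009, "tz": 0, "spin": 0},
  {"tx": 0, "ty": 0.009, "tz": 0, "spin": 0},
  {"tx": 0, "ty": 0.009, "tz": 0, "spin": 0},
  {"tx": 0, "ty": 0.009, "tz": 0, "spin": 0},
  {"tx": 0, "ty": 0.009, "tz": 0, "spin": 0},
])

```text
t: 8.0
ee_pos: [532.4, -35.9, 59.8]
orientation: [-3.138, -0.073, 0.001]
ft_force: [-0.9, 18.2, 6.0]
width: 8.9
grasp_force: 30.0
```

>>> apply_moves([
  {"tx": 0, "ty": 0, "tz": 0, "spin": 0},
  {"tx": 0, "ty": 0, "tz": 0, "spin": 0},
  {"tx": 0, "ty": 0, "tz": 0, "spin": 0},
  {"tx": 0, "ty": 0, "tz": 0, "spin": 0},
  {"tx": 0, "ty": 0, "tz": 0.02, "spin": 0},
  {"tx": 0, "ty": 0, "tz": 0.05, "spin": 0},
  {"tx": 0, "ty": 0, "tz": 0.09, "spin": 0},
  {"tx": 0, "ty": 0, "tz": 0.14, "spin": 0},
], gripper=-0.1)

```text
t: 8.8
ee_pos: [531.3, -39.1, 199.7]
orientation: [-3.141, -0.072, 0.006]
ft_force: [1.0, -0.3, 0.3]
width: 48.2
grasp_force: 0.0
```

>>> apply_moves([
  {"tx": 0, "ty": -0.04, "tz": 0.02, "spin": -8},
  {"tx": 0, "ty": -0.09, "tz": 0.04, "spin": -16},
  {"tx": 0, "ty": -0.14, "tz": 0.06, "spin": -24},
  {"tx": 0, "ty": -0.19, "tz": 0.06, "spin": -32},
  {"tx": 0, "ty": -0.24, "tz": 0.06, "spin": -40},
  {"tx": 0, "ty": -0.29, "tz": 0.06, "spin": -48},
  {"tx": 0, "ty": -0.34, "tz": 0.06, "spin": -56},
  {"tx": 0, "ty": -0.39, "tz": 0.06, "spin": -64},
])

```text
t: 9.6
ee_pos: [532.0, -424.0, 259.5]
orientation: [2.697, -1.611, -0.001]
ft_force: [1.1, 0.4, -0.1]
width: 48.6
grasp_force: 0.0
```

```bash
python3 - <<'E'
from h import *
snap("top","top4",(120,140,380,270),3)
snap("scene","scene4",(130,150,390,270),3)
for c in("scene","top"):
  for n,z in(("drawer_handle",74),("pin_tray",26),("opening_edge",104),("rolling_pin",44),("pin_end_a",44),("pin_end_b",44),("drawer_unit",0),("salt_shaker",118)):
    print(c,n,[(on(c,r['uv'],z).round(1).tolist()[0][:2],np.round(r['uv']).tolist(),round(r['score'],2)) for r in ctrl.pinpoint(n,c)][:2])
  print(rect(c,"rolling_pin",44))
E
```

```text
scene drawer_handle []
scene pin_tray [([482.5, 190.5], [283.0, 230.0], 0.93)]
scene opening_edge [([486.8, 222.2], [273.0, 213.0], 0.78)]
scene rolling_pin [([487.4, 200.3], [280.0, 226.0], 0.56)]
scene pin_end_a []
scene pin_end_b []
scene drawer_unit [([516.0, 408.9], [222.0, 231.0], 0.64)]
scene salt_shaker [([410.9, 197.2], [280.0, 226.0], 0.34)]
(0.59, ((492.407470703125, 171.12733459472656), (115.26691436767578, 54.83140563964844), 87.59017944335938))
top drawer_handle []
top pin_tray [([486.5, 189.2], [271.0, 225.0], 0.7)]
top opening_edge [([484.2, 226.9], [257.0, 214.0], 0.71)]
top rolling_pin [([499.8, 189.7], [271.0, 219.0], 0.76)]
top pin_end_a [([523.3, 254.6], [254.0, 210.0], 0.63)]
top pin_end_b [([523.3, 254.6], [254.0, 210.0], 0.63)]
top drawer_unit [([520.7, 415.4], [212.0, 210.0], 0.66)]
top salt_shaker [([578.4, 450.6], [200.0, 178.0], 0.6), ([412.9, -321.3], [422.0, 257.0], 0.17)]
(0.78, ((491.4373779296875, 198.78604125976562), (39.52919387817383, 78.43766784667969), 3.2341179847717285))
```

View pics/top4.png

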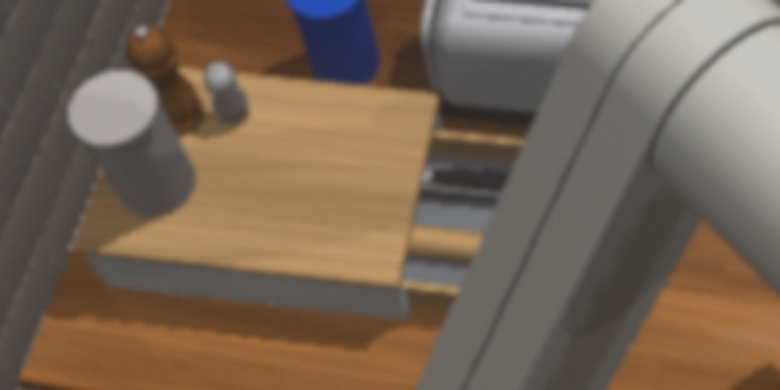

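The top view shows the drawer open with the barrel of the pin at about crop (445,243), i.e. pixel (268,221), in the grey tray. The arm hides the front part. All things on the unit stand.

```bash
python3 - <<'E'
from h import *
for c in("top","scene"):
  r=ctrl.outline_of("rolling_pin",c)[0]; m=r['pixels'];print(c,r['score'],r['box'])
  for u in range(int(r['box'][0])+2,int(r['box'][2])-1,4):
    v=np.where(m[:,u])[0]; 
    if len(v): print(u,v.min(),v.max(),on(c,[(u,(v.min()+v.max())/2)],46).round(0)[0,:2])
E
```

```text
top 0.78 [257.9, 215.2, 278.7, 227.5]
259 216 225 [487. 229.]
263 216 225 [489. 215.]
267 216 226 [489. 201.]
271 216 226 [492. 187.]
275 217 226 [492. 173.]
scene 0.59 [270.2, 218.8, 306.4, 230.0]
272 222 225 [497. 228.]
276 221 230 [487. 214.]
280 221 230 [486. 200.]
284 220 230 [488. 186.]
288 220 229 [490. 173.]
292 220 230 [487. 159.]
296 219 230 [489. 145.]
300 219 229 [491. 131.]
304 219 226 [498. 117.]
```

View pics/scene4.png

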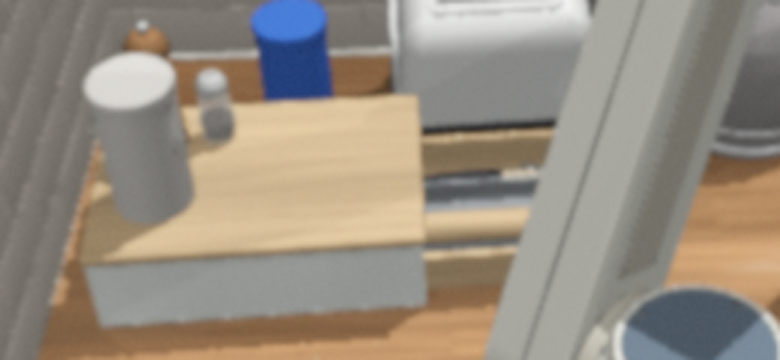

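>>> apply_moves([
  {"tx": -0.0025, "ty": 0.034, "tz": 0, "spin": 8.5},
  {"tx": -0.005, "ty": 0.068, "tz": 0, "spin": 17},
  {"tx": -0.0075, "ty": 0.102, "tz": 0, "spin": 25.5},
  {"tx": -0.01, "ty": 0.136, "tz": 0, "spin": 34},
  {"tx": -0.0125, "ty": 0.17, "tz": 0, "spin": 42.5},
  {"tx": -0.015, "ty": 0.204, "tz": 0, "spin": 51},
  {"tx": -0.0175, "ty": 0.238, "tz": 0, "spin": 59.5},
  {"tx": -0.02, "ty": 0.272, "tz": 0, "spin": 68},
], gripper=-0.18)

```text
t: 11.5
ee_pos: [512.6, -148.5, 259.9]
orientation: [3.136, 0.192, 0.001]
ft_force: [-0.2, 1.2, -0.2]
width: 52.0
grasp_force: 0.0
```

>>> apply_moves([
  {"tx": -0.0025, "ty": 0.034, "tz": 0, "spin": 8.5},
  {"tx": -0.005, "ty": 0.068, "tz": 0, "spin": 17},
  {"tx": -0.0075, "ty": 0.102, "tz": 0, "spin": 25.5},
  {"tx": -0.01, "ty": 0.136, "tz": 0, "spin": 34},
  {"tx": -0.0125, "ty": 0.17, "tz": 0, "spin": 42.5},
  {"tx": -0.015, "ty": 0.204, "tz": 0, "spin": 51},
  {"tx": -0.0175, "ty": 0.238, "tz": 0, "spin": 59.5},
  {"tx": -0.02, "ty": 0.272, "tz": 0, "spin": 68},
])

```text
t: 12.3
ee_pos: [492.6, 123.6, 260.0]
orientation: [2.492, 1.912, 0.001]
ft_force: [-0.5, 0.6, 0.6]
width: 51.5
grasp_force: 0.0
```

>>> apply_moves([
  {"tx": -0.001, "ty": 0.02, "tz": 0, "spin": 8.5},
  {"tx": -0.0026, "ty": 0.0406, "tz": 0, "spin": 17},
  {"tx": -0.0026, "ty": 0.0406, "tz": -0.02, "spin": 18},
  {"tx": -0.0026, "ty": 0.0406, "tz": -0.05, "spin": 18},
  {"tx": -0.0026, "ty": 0.0406, "tz": -0.08, "spin": 18},
  {"tx": -0.0026, "ty": 0.0406, "tz": -0.11, "spin": 18},
  {"tx": -0.0026, "ty": 0.0406, "tz": -0.13, "spin": 18},
  {"tx": -0.0026, "ty": 0.0406, "tz": -0.14, "spin": 18},
])

```text
t: 13.1
ee_pos: [489.3, 162.6, 118.0]
orientation: [-2.169, -2.271, 0.004]
ft_force: [-0.2, -0.3, -0.2]
width: 52.1
grasp_force: 0.0
```

```bash
python3 - <<'E'
from h import *
o=ctrl.get_obs();print(o['ee_pos'],R.from_rotvec(o['orientation']).as_matrix()[:,1].round(3),o['qpos'].round(2))
snap("scene","scene5",(240,170,360,260),6)
for n,z in(("rolling_pin",44),("pin_end_a",44),("opening_edge",104),("pin_tray",26)):
  for c in("scene","top"):
    if c=="top" and n=="rolling_pin": ctrl.get_image("top")
    print(n,c,[(on(c,r['uv'],z).round(1).tolist()[0][:2],round(r['score'],2)) for r in ctrl.pinpoint(n,c)][:2])
E
```

```text
[489.2527162  162.55118775 117.99429416] [ 0.999  0.046 -0.002] [ 0.3   0.42  1.94 -0.    0.78  0.25]
rolling_pin scene [([483.7, 195.1], 0.55)]
rolling_pin top [([497.7, 188.5], 0.65)]
pin_end_a scene []
pin_end_a top [([504.4, 33.2], 0.85)]
opening_edge scene [([495.2, 232.1], 0.83)]
opening_edge top [([493.6, 232.3], 0.66)]
pin_tray scene [([491.2, 185.2], 0.96)]
pin_tray top []
```

View pics/scene5.png

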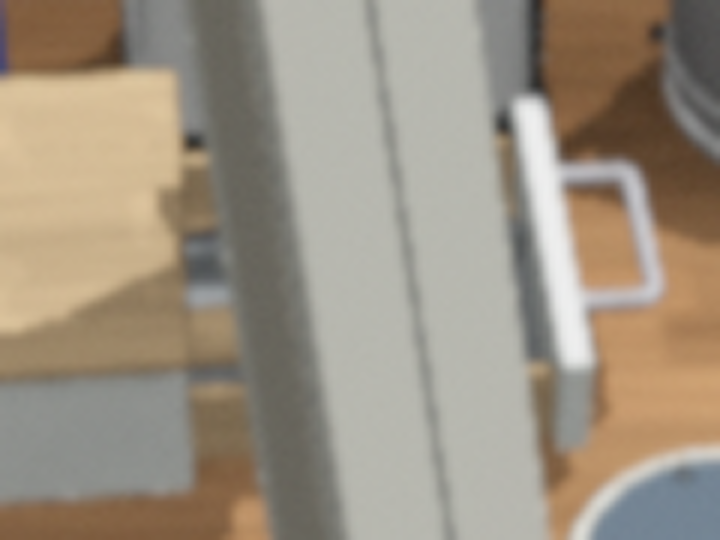

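The drawer stands at its stop with its front at crop (555,270) and the tray middle in line with the gripper. The arm hides the pin's middle, but the network points agree to about 5 mm. I go down and grip.

>>> apply_moves([
  {"tx": 0.002, "ty": 0, "tz": -0.02, "spin": 0},
  {"tx": 0.002, "ty": 0, "tz": -0.04, "spin": 0},
  {"tx": 0.002, "ty": 0, "tz": -0.055, "spin": 0},
  {"tx": 0.002, "ty": 0, "tz": -0.065, "spin": 0},
  {"tx": 0.002, "ty": 0, "tz": -0.073, "spin": 0},
  {"tx": 0.002, "ty": 0, "tz": -0.08, "spin": 0},
  {"tx": 0.002, "ty": 0, "tz": -0.085, "spin": 0},
  {"tx": 0.002, "ty": 0, "tz": -0.085, "spin": 0},
])

```text
t: 14.4
ee_pos: [492.0, 162.8, 34.3]
orientation: [-2.169, -2.272, 0.001]
ft_force: [-0.3, -0.2, 0.7]
width: 52.0
grasp_force: 0.0
```

>>> apply_moves([
  {"tx": 0, "ty": 0, "tz": 0, "spin": 0},
  {"tx": 0, "ty": 0, "tz": 0, "spin": 0},
  {"tx": 0, "ty": 0, "tz": 0, "spin": 0},
  {"tx": 0, "ty": 0, "tz": 0, "spin": 0},
  {"tx": 0, "ty": 0, "tz": 0, "spin": 0},
  {"tx": 0, "ty": 0, "tz": 0, "spin": 0},
  {"tx": 0, "ty": 0, "tz": 0, "spin": 0},
  {"tx": 0, "ty": 0, "tz": 0, "spin": 0},
], gripper=1)

```text
t: 15.2
ee_pos: [493.1, 163.1, 35.2]
orientation: [2.169, 2.272, 0.003]
ft_force: [1.9, 0.8, 5.3]
width: 35.8
grasp_force: 30.0
```

>>> apply_moves([
  {"tx": 0, "ty": 0, "tz": 0.003, "spin": 0},
  {"tx": 0, "ty": 0, "tz": 0.006, "spin": 0},
  {"tx": 0, "ty": 0, "tz": 0.009, "spin": 0},
  {"tx": 0, "ty": 0, "tz": 0.012, "spin": 0},
  {"tx": 0, "ty": 0, "tz": 0.015, "spin": 0},
  {"tx": 0, "ty": 0, "tz": 0.02, "spin": 0},
  {"tx": 0, "ty": 0, "tz": 0.025, "spin": 0},
  {"tx": 0, "ty": 0, "tz": 0.03, "spin": 0},
])

```text
t: 16.0
ee_pos: [492.2, 162.9, 65.2]
orientation: [2.169, 2.272, 0.0]
ft_force: [0.3, -0.6, -1.9]
width: 35.4
grasp_force: 30.0
```

```bash
python3 - <<'E'
from h import *
o=ctrl.get_obs();print(o['ee_pos'],o['ft_force'],o['moment'],o['width'])
snap("scene","scene6",(240,170,360,260),6)
ctrl.get_image("top")
for n in("rolling_pin","pin_end_a"):
  for c in("scene","top"):
    print(n,c,[(np.round(r['uv'],1).tolist(),on(c,r['uv'],74).round(1).tolist()[0][:2],round(r['score'],2)) for r in ctrl.pinpoint(n,c)][:2])
E
```

```text
[492.19842075 162.88519844  65.17739274] [ 0.27411139 -0.63469762 -1.9424779 ] [-0.06457108 -0.06475773  0.04457683] 35.37438960863371
rolling_pin scene [([281.3, 219.1], [488.7, 194.8], 0.41)]
rolling_pin top [([267.7, 218.1], [487.6, 195.2], 0.78)]
pin_end_a scene []
pin_end_a top [([311.0, 221.6], [499.1, 47.6], 0.66)]
```

>>> apply_moves([
  {"tx": 0, "ty": 0, "tz": 0.003, "spin": 0},
  {"tx": 0, "ty": 0, "tz": 0.006, "spin": 0},
  {"tx": 0, "ty": 0, "tz": 0.008, "spin": 0},
  {"tx": 0, "ty": 0, "tz": 0.01, "spin": 0},
  {"tx": 0, "ty": 0, "tz": 0.012, "spin": 0},
  {"tx": 0, "ty": 0, "tz": 0.013, "spin": 0},
  {"tx": 0, "ty": 0, "tz": 0.014, "spin": 0},
  {"tx": 0, "ty": 0, "tz": 0.014, "spin": 0},
])

```text
t: 17.1
ee_pos: [492.1, 162.7, 78.6]
orientation: [2.169, 2.272, -0.0]
ft_force: [0.9, -0.7, -4.3]
width: 35.3
grasp_force: 30.0
```

>>> apply_moves([
  {"tx": 0, "ty": 0, "tz": 0.0005, "spin": 0},
  {"tx": 0, "ty": 0, "tz": 0.001, "spin": 0},
  {"tx": 0, "ty": 0, "tz": 0.0015, "spin": 0},
  {"tx": 0, "ty": 0, "tz": 0.002, "spin": 0},
  {"tx": 0, "ty": 0, "tz": 0.0025, "spin": 0},
  {"tx": 0, "ty": 0, "tz": 0.003, "spin": 0},
  {"tx": 0, "ty": 0, "tz": 0.003, "spin": 0},
  {"tx": 0, "ty": 0, "tz": 0.003, "spin": 0},
])

```text
t: 17.9
ee_pos: [492.0, 162.8, 81.6]
orientation: [-2.169, -2.272, 0.0]
ft_force: [-0.0, -2.0, -4.8]
width: 35.5
grasp_force: 30.0
```

It turns in the grip at only about 3 N on the edge, so I continue gently.

>>> apply_moves([
  {"tx": 0, "ty": 0, "tz": 0.001, "spin": 0},
  {"tx": 0, "ty": 0, "tz": 0.002, "spin": 0},
  {"tx": 0, "ty": 0, "tz": 0.003, "spin": 0},
  {"tx": 0, "ty": 0, "tz": 0.004, "spin": 0},
  {"tx": 0, "ty": 0, "tz": 0.005, "spin": 0},
  {"tx": 0, "ty": 0, "tz": 0.006, "spin": 0},
  {"tx": 0, "ty": 0, "tz": 0.008, "spin": 0},
  {"tx": 0, "ty": 0, "tz": 0.01, "spin": 0},
])

```text
t: 18.7
ee_pos: [492.2, 162.9, 91.9]
orientation: [-2.169, -2.272, -0.0]
ft_force: [0.0, -1.4, -5.1]
width: 35.3
grasp_force: 30.0
```

>>> apply_moves([
  {"tx": 0, "ty": 0, "tz": 0.001, "spin": 0},
  {"tx": 0, "ty": 0, "tz": 0.002, "spin": 0},
  {"tx": 0, "ty": 0, "tz": 0.003, "spin": 0},
  {"tx": 0, "ty": 0, "tz": 0.004, "spin": 0},
  {"tx": 0, "ty": 0, "tz": 0.006, "spin": 0},
  {"tx": 0, "ty": 0, "tz": 0.008, "spin": 0},
  {"tx": 0, "ty": 0, "tz": 0.01, "spin": 0},
  {"tx": 0, "ty": 0, "tz": 0.01, "spin": 0},
])

```text
t: 19.5
ee_pos: [492.3, 163.0, 102.0]
orientation: [2.169, 2.272, 0.001]
ft_force: [0.6, -0.0, -4.8]
width: 35.5
grasp_force: 30.0
```

```bash
python3 - <<'E'
from h import *
o=ctrl.get_obs();print(o['ee_pos'],o['ft_force'],o['moment'],o['width'])
ctrl.get_image("top");snap("scene","scene7",(230,150,390,270),5)
for n in("rolling_pin","pin_end_a"):
  for c in("scene","top"):
    print(n,c,[(np.round(r['uv'],1).tolist(),round(r['score'],2)) for r in ctrl.pinpoint(n,c)][:2])
P0=np.array([492,163,o['ee_pos'][2]+10])
for th in(0,10,15,20,25):
  t=np.radians(th);print(th,pj("scene",P0+np.array([.047*np.cos(t),-np.cos(t),np.sin(t)])*125).round(1),pj("top",P0+np.array([.047*np.cos(t),-np.cos(t),np.sin(t)])*125).round(1))
E
```

```text
[492.27187589 162.99349462 102.00115399] [ 0.56376738 -0.01596636 -4.8032108 ] [-0.17653758 -0.10089697  0.02861193] 35.46763675691606
rolling_pin scene [([282.7, 216.7], 0.62)]
rolling_pin top [([268.9, 213.3], 0.76)]
pin_end_a scene []
pin_end_a top [([421.4, 256.8], 0.7), ([312.0, 213.8], 0.51)]
0 [[327.  207.8]] [[313.6 217.3]]
10 [[326.7 203.1]] [[312.9 214.3]]
15 [[326.  200.8]] [[312.1 212.7]]
20 [[325.2 198.5]] [[311.  211.1]]
25 [[324.  196.3]] [[309.7 209.5]]
```

View pics/scene7.png

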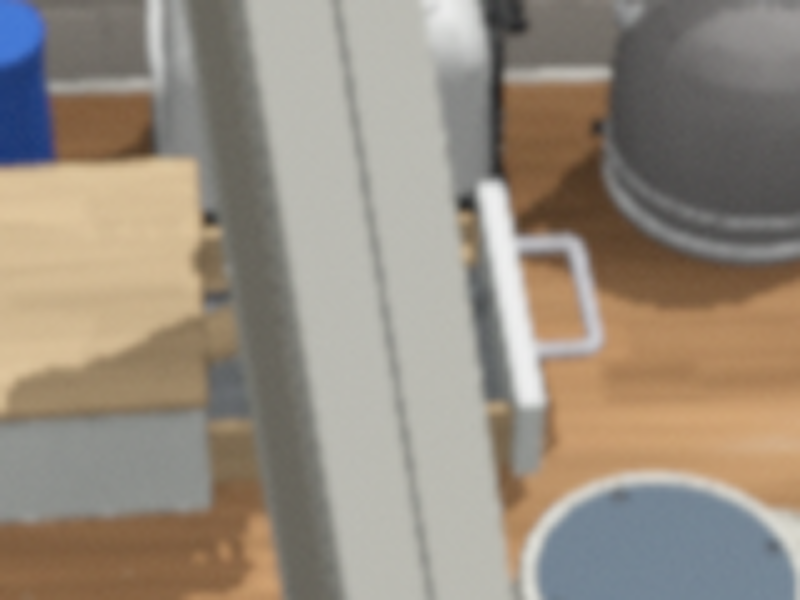

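The pin's front is tipped up about 15–19°; the drawer front with its handle shows at crop (515,300), undisturbed. I ease off the edge and draw out along a slightly flatter slant.

>>> apply_moves([
  {"tx": 0, "ty": 0, "tz": -0.003, "spin": 0},
  {"tx": 0, "ty": 0, "tz": -0.006, "spin": 0},
  {"tx": 0, "ty": -0.006, "tz": -0.006, "spin": 0},
  {"tx": 0.001, "ty": -0.016, "tz": -0.004, "spin": 0},
  {"tx": 0.001, "ty": -0.026, "tz": -0.001, "spin": 0},
  {"tx": 0.002, "ty": -0.036, "tz": 0.001, "spin": 0},
  {"tx": 0.002, "ty": -0.046, "tz": 0.004, "spin": 0},
  {"tx": 0.003, "ty": -0.056, "tz": 0.007, "spin": 0},
])

```text
t: 20.6
ee_pos: [495.2, 105.8, 109.1]
orientation: [2.17, 2.272, 0.0]
ft_force: [0.2, 0.3, -1.7]
width: 35.3
grasp_force: 30.0
```

>>> apply_moves([
  {"tx": 0, "ty": -0.01, "tz": 0.003, "spin": 0},
  {"tx": 0.001, "ty": -0.02, "tz": 0.005, "spin": 0},
  {"tx": 0.001, "ty": -0.03, "tz": 0.008, "spin": 0},
  {"tx": 0.002, "ty": -0.04, "tz": 0.011, "spin": 0},
  {"tx": 0.002, "ty": -0.052, "tz": 0.014, "spin": 0},
  {"tx": 0.003, "ty": -0.064, "tz": 0.017, "spin": 0},
  {"tx": 0.003, "ty": -0.076, "tz": 0.021, "spin": 0},
  {"tx": 0.004, "ty": -0.09, "tz": 0.03, "spin": 0},
])

```text
t: 21.4
ee_pos: [498.6, 15.9, 138.7]
orientation: [-2.168, -2.272, 0.001]
ft_force: [0.1, 0.6, -2.8]
width: 35.8
grasp_force: 30.0
```

The pin is out. I rise, and check room on the worktop between drawer and board, where I can lay the pin down to level it.

>>> apply_moves([
  {"tx": 0, "ty": 0, "tz": 0.02, "spin": 0},
  {"tx": 0, "ty": 0, "tz": 0.05, "spin": 0},
  {"tx": -0.005, "ty": -0.02, "tz": 0.08, "spin": 0},
  {"tx": -0.015, "ty": -0.04, "tz": 0.1, "spin": -5},
  {"tx": -0.035, "ty": -0.07, "tz": 0.1, "spin": -12},
  {"tx": -0.055, "ty": -0.1, "tz": 0.1, "spin": -20},
  {"tx": -0.08, "ty": -0.13, "tz": 0.1, "spin": -28},
  {"tx": -0.105, "ty": -0.15, "tz": 0.1, "spin": -36},
])

```text
t: 22.2
ee_pos: [393.1, -135.1, 239.4]
orientation: [2.769, 1.482, 0.001]
ft_force: [0.1, -0.7, -1.6]
width: 35.1
grasp_force: 30.0
```

```bash
python3 - <<'E'
from h import *
o=ctrl.get_obs();print(o['ee_pos'],o['ft_force'])
snap("scene","scene8");snap("top","top8")
print("kettle base",on("scene",[(378,203)],0).round(),"counter edge scene",on("scene",[(290,284),(410,281)],0).round(),"board", rect("scene","chopping_board",22))
print("board top", rect("top","chopping_board",22))
a=cv2.imread("pics/scene8.png")[130:330,150:550];b=cv2.imread("pics/top8.png")[120:320,150:550]
cv2.imwrite("pics/both8.png",cv2.resize(np.vstack([a,b]),None,fx=1.5,fy=1.5))
E
```

```text
[ 393.10252505 -135.05360281  239.39581481] [ 0.05139694 -0.6702293  -1.6372926 ]
kettle base [[ 640. -169.    0.]] counter edge scene [[ 265.  170.    0.]
 [ 261. -215.    0.]] board (0.94, ((457.54437255859375, -328.8527526855469), (201.19393920898438, 313.46136474609375), 82.58269500732422))
board top (0.57, ((463.999755859375, -337.4500732421875), (201.99195861816406, 305.45208740234375), 82.89861297607422))
```

View pics/both8.png

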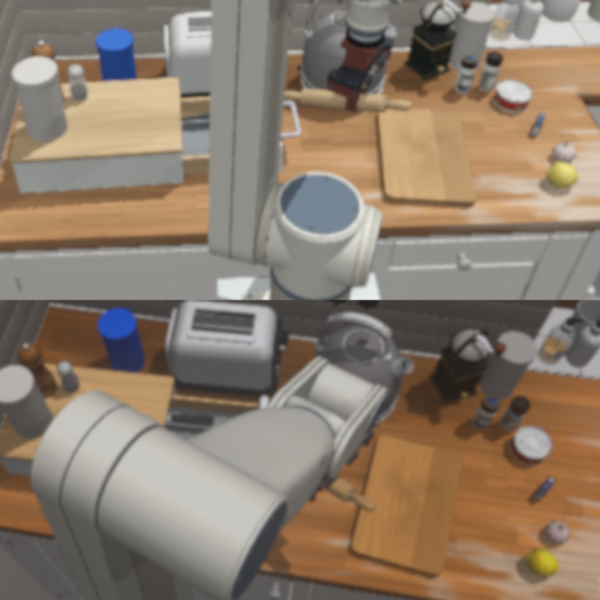

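Both views: the pin is held clear at scene (348,100 in the mosaic), drawer open, things on the unit standing, board unmoved. I turn the pin along x over free worktop and lower it.

>>> apply_moves([
  {"tx": 0.001, "ty": 0, "tz": 0, "spin": -8},
  {"tx": 0.003, "ty": 0, "tz": -0.02, "spin": -16},
  {"tx": 0.005, "ty": 0, "tz": -0.04, "spin": -24},
  {"tx": 0.006, "ty": 0, "tz": -0.06, "spin": -32},
  {"tx": 0.008, "ty": 0, "tz": -0.08, "spin": -40},
  {"tx": 0.008, "ty": 0, "tz": -0.1, "spin": -48},
  {"tx": 0.008, "ty": 0, "tz": -0.13, "spin": -54},
  {"tx": 0.008, "ty": 0, "tz": -0.16, "spin": -54},
])

```text
t: 23.2
ee_pos: [404.0, -132.9, 78.1]
orientation: [3.14, 0.073, 0.004]
ft_force: [-0.6, 0.5, -2.7]
width: 35.1
grasp_force: 30.0
```

>>> apply_moves([
  {"tx": 0, "ty": 0, "tz": -0.008, "spin": 0},
  {"tx": 0, "ty": 0, "tz": -0.016, "spin": 0},
  {"tx": 0, "ty": 0, "tz": -0.024, "spin": 0},
  {"tx": 0, "ty": 0, "tz": -0.032, "spin": 0},
  {"tx": 0, "ty": 0, "tz": -0.038, "spin": 0},
  {"tx": 0, "ty": 0, "tz": -0.044, "spin": 0},
  {"tx": 0, "ty": 0, "tz": -0.05, "spin": 0},
  {"tx": 0, "ty": 0, "tz": -0.054, "spin": 0},
])

```text
t: 24.0
ee_pos: [402.0, -133.1, 24.3]
orientation: [-3.141, -0.073, 0.0]
ft_force: [-2.3, -0.6, 0.1]
width: 35.8
grasp_force: 30.0
```

>>> apply_moves([
  {"tx": 0, "ty": 0, "tz": -0.002, "spin": 0},
  {"tx": 0, "ty": 0, "tz": -0.004, "spin": 0},
  {"tx": 0, "ty": 0, "tz": -0.006, "spin": 0},
  {"tx": 0, "ty": 0, "tz": -0.008, "spin": 0},
  {"tx": 0, "ty": 0, "tz": -0.01, "spin": 0},
  {"tx": 0, "ty": 0, "tz": -0.012, "spin": 0},
  {"tx": 0, "ty": 0, "tz": -0.013, "spin": 0},
  {"tx": 0, "ty": 0, "tz": -0.013, "spin": 0},
])

```text
t: 24.8
ee_pos: [402.2, -133.1, 11.5]
orientation: [-3.141, -0.073, 0.0]
ft_force: [-1.6, -0.4, 0.7]
width: 35.2
grasp_force: 30.0
```

>>> apply_moves([
  {"tx": 0, "ty": 0, "tz": -0.0005, "spin": 0},
  {"tx": 0, "ty": 0, "tz": -0.001, "spin": 0},
  {"tx": 0, "ty": 0, "tz": -0.0015, "spin": 0},
  {"tx": 0, "ty": 0, "tz": -0.002, "spin": 0},
  {"tx": 0, "ty": 0, "tz": -0.0025, "spin": 0},
  {"tx": 0, "ty": 0, "tz": -0.003, "spin": 0},
  {"tx": 0, "ty": 0, "tz": -0.003, "spin": 0},
  {"tx": 0, "ty": 0, "tz": -0.003, "spin": 0},
])

```text
t: 25.6
ee_pos: [402.3, -133.1, 10.1]
orientation: [3.14, 0.073, 0.001]
ft_force: [-6.3, 1.6, 28.5]
width: 35.6
grasp_force: 30.0
```

Flush on the worktop (28 N, z 10). Lift and carry to the board, turning by +80°.

>>> apply_moves([
  {"tx": 0, "ty": 0, "tz": 0.01, "spin": 0},
  {"tx": 0, "ty": 0, "tz": 0.025, "spin": 0},
  {"tx": 0, "ty": 0, "tz": 0.045, "spin": 0},
  {"tx": 0, "ty": 0, "tz": 0.07, "spin": 0},
  {"tx": 0, "ty": -0.01, "tz": 0.095, "spin": 4},
  {"tx": 0.006, "ty": -0.03, "tz": 0.12, "spin": 10},
  {"tx": 0.012, "ty": -0.05, "tz": 0.14, "spin": 17},
  {"tx": 0.018, "ty": -0.07, "tz": 0.15, "spin": 24},
])

```text
t: 26.4
ee_pos: [421.3, -204.2, 160.8]
orientation: [3.053, 0.732, 0.004]
ft_force: [0.2, -0.1, -2.6]
width: 35.5
grasp_force: 30.0
```

>>> apply_moves([
  {"tx": 0.006, "ty": -0.02, "tz": 0, "spin": 7},
  {"tx": 0.012, "ty": -0.045, "tz": 0, "spin": 14},
  {"tx": 0.018, "ty": -0.07, "tz": 0, "spin": 21},
  {"tx": 0.024, "ty": -0.095, "tz": 0, "spin": 28},
  {"tx": 0.03, "ty": -0.115, "tz": 0, "spin": 35},
  {"tx": 0.036, "ty": -0.135, "tz": 0, "spin": 42},
  {"tx": 0.041, "ty": -0.15, "tz": 0, "spin": 49},
  {"tx": 0.044, "ty": -0.158, "tz": 0, "spin": 54},
])

```text
t: 27.2
ee_pos: [464.6, -362.5, 158.6]
orientation: [2.391, 2.037, 0.0]
ft_force: [0.5, 0.8, -1.7]
width: 35.4
grasp_force: 30.0
```

>>> apply_moves([
  {"tx": 0, "ty": 0, "tz": 0, "spin": 2},
  {"tx": 0, "ty": 0, "tz": -0.01, "spin": 2},
  {"tx": 0, "ty": 0, "tz": -0.02, "spin": 2},
  {"tx": 0, "ty": 0, "tz": -0.03, "spin": 2},
  {"tx": 0, "ty": 0, "tz": -0.038, "spin": 2},
  {"tx": 0, "ty": 0, "tz": -0.043, "spin": 2},
  {"tx": 0, "ty": 0, "tz": -0.043, "spin": 2},
  {"tx": 0, "ty": 0, "tz": -0.043, "spin": 2},
])

```text
t: 28.0
ee_pos: [464.3, -361.2, 115.7]
orientation: [-2.359, -2.075, -0.0]
ft_force: [-0.2, 0.6, -1.5]
width: 35.5
grasp_force: 30.0
```

```bash
python3 - <<'E'
from h import *
o=ctrl.get_obs();print(o['ee_pos'],o['ft_force'],o['moment'],R.from_rotvec(o['orientation']).as_matrix()[:,1].round(3))
snap("scene","scene9",(340,140,560,300),3);ctrl.get_image("top")
z=o['ee_pos'][2]+8
for c in("scene","top"):
  for n in("rolling_pin","pin_end_a"):
    print(c,n,[(np.round(r['uv'],1).tolist(),on(c,r['uv'],z).round(1).tolist()[0][:2],round(r['score'],2)) for r in ctrl.pinpoint(n,c)][:3])
  print("board",[(on(c,r['uv'],0).round(1).tolist()[0][:2],round(r['score'],2)) for r in ctrl.pinpoint("chopping_board",c)][:1],rect(c,"rolling_pin",z))
E
```

```text
[ 464.25225489 -361.15067491  115.65282636] [-0.16608644  0.62838941 -1.52916717] [-0.13286179 -0.06298084  0.00062324] [ 0.992 -0.128 -0.   ]
scene rolling_pin []
scene pin_end_a [([393.3, 206.3], [483.4, -185.7], 0.88), ([480.8, 208.9], [458.3, -478.5], 0.82)]
board [([470.5, -332.3], 0.89)] (0.6, ((469.39300537109375, -265.92230224609375), (172.4542999267578, 55.12793731689453), 87.6303939819336))
top rolling_pin [([427.3, 240.3], [471.8, -334.6], 0.84)]
top pin_end_a [([178.8, 179.7], [557.5, 520.5], 0.17)]
board [([460.0, -331.0], 0.73)] (0.86, ((457.22747802734375, -448.5379333496094), (35.6220703125, 65.21829986572266), 1.2690085172653198))
```

View pics/scene9.png

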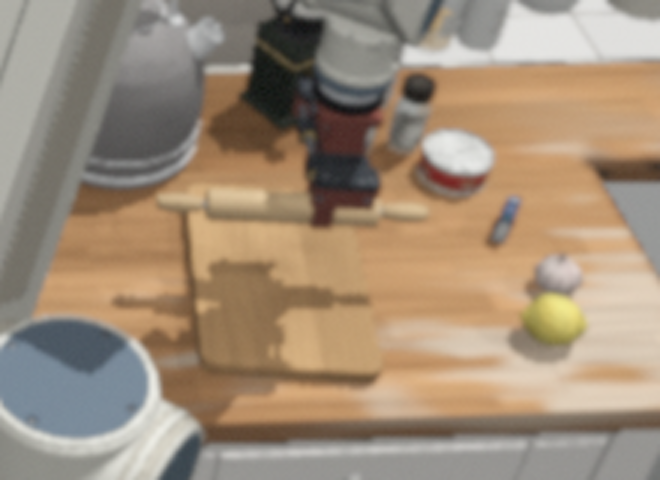

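The pin hangs across the board in the scene crop, with ends at (160,201) and (427,212), i.e. pixels (393,207) and (482,211). The board is below at crop (285,285). I compare with predictions for level and tilted poses.

```bash
python3 - <<'E'
from h import *
g=np.array([464.3,-361.2,123.7]);u=np.array([.128,.992])
for d in(25,30):
  for th in(-3,0,3,6):
    t=np.radians(th);v=np.array([*(u*np.cos(t)),np.sin(t)])  # +th: +y end up
    print(d,th,pj("scene",[g+v*(150+d),g-v*(150-d)]).round(1).tolist(),pj("top",[g-v*(150-d)]).round(1).tolist())
for k in range(2):
  for c in("scene","top"):
    im=ctrl.get_image(c)
    m=ctrl.outline_of("rolling_pin",c)
    for r in m[:2]:
        print(c,r['score'],r['box'])
    print(c,[(np.round(r['uv'],1).tolist(),round(r['score'],2)) for r in ctrl.pinpoint("pin_end_b",c)][:3])
r=ctrl.outline_of("rolling_pin","scene"); ctrl.get_image("scene"); r=ctrl.outline_of("rolling_pin","scene")
for q in r[:2]:
  m=q['pixels'];print([(u,np.where(m[:,u])[0].min(),np.where(m[:,u])[0].max()) for u in range(390,485,6) if m[:,u].any()])
b=ctrl.outline_of("chopping_board","scene")[0]['pixels'].astype(np.uint8)
c=max(cv2.findContours(b,0,2)[0],key=cv2.contourArea);print(cv2.approxPolyDP(c,5,True)[:,0].tolist())
for cen in((467,-336),(472,-332)):
  a=np.radians(82.7);e=np.array([np.cos(a),np.sin(a)]);f=np.array([e[1],-e[0]])
  print(cen,pj("scene",[[*(np.array(cen)+s*100*e+w*150*f),22] for s,w in((1,1),(1,-1),(-1,-1),(-1,1))]).round(1).tolist())
E
```

```text
25 -3 [[393.4, 207.6], [484.1, 209.4]] [[475.8, 253.6]]
25 0 [[393.7, 205.6], [483.7, 210.8]] [[475.3, 254.4]]
25 3 [[394.1, 203.6], [483.2, 212.3]] [[474.6, 255.2]]
25 6 [[394.6, 201.6], [482.6, 213.7]] [[473.9, 256.0]]
30 -3 [[391.9, 207.6], [482.6, 209.4]] [[474.2, 253.2]]
30 0 [[392.2, 205.5], [482.2, 210.7]] [[473.7, 254.0]]
30 3 [[392.6, 203.5], [481.7, 212.1]] [[473.0, 254.8]]
30 6 [[393.1, 201.4], [481.1, 213.5]] [[472.3, 255.5]]
scene 0.75 [391.6, 202.3, 483.1, 215.1]
scene [([480.5, 204.8], 0.95), ([393.8, 204.9], 0.7)]
top 0.52 [418.5, 238.6, 475.2, 254.6]
top [([476.3, 253.6], 0.61)]
scene 0.68 [390.9, 202.5, 484.7, 217.2]
scene 0.47 [271.4, 192.5, 317.6, 246.2]
scene [([479.7, 209.6], 0.82), ([394.8, 205.4], 0.69)]
top 0.86 [380.2, 230.2, 473.5, 258.8]
top [([475.9, 253.5], 0.51)]
[(396, np.int64(205), np.int64(209)), (402, np.int64(205), np.int64(210)), (408, np.int64(205), np.int64(210)), (414, np.int64(203), np.int64(212)), (420, np.int64(203), np.int64(212)), (426, np.int64(204), np.int64(212)), (432, np.int64(204), np.int64(213)), (438, np.int64(204), np.int64(214)), (456, np.int64(210), np.int64(214)), (462, np.int64(211), np.int64(215)), (468, np.int64(208), np.int64(212)), (474, np.int64(208), np.int64(213)), (480, np.int64(208), np.int64(212))]
[[403, 212], [408, 262], [466, 264], [456, 216]]
(467, -336) [[401.9, 200.0], [407.4, 260.0], [469.2, 263.9], [456.0, 203.1]]
(472, -332) [[400.6, 199.2], [405.9, 258.9], [467.5, 262.8], [454.6, 202.2]]
```

The pin is level to about 1° and centred on the board within a few mm, with its axis about 100 mm above the board. I hand in.

```bash
python3 - <<'E'
from h import *
o=ctrl.get_obs();print(o['t'],o['ee_pos'],o['width'],abs(o['qvel']).max())
print(ctrl.close_job())
E
```

```text
29.3 [ 464.16110255 -361.12773739  115.67090556] 35.422484751355945 0.0018349487535465143
the job is handed in; nothing more can be done
None
```

The job is handed in at 29.3 s: the drawer is open at its stop, and the pin came out on the slant with about 3 N on the unit's edge. It is held still, level to about 1°, square across the board and about 100 mm above its middle; the board had not moved when last measured, and the things on the unit were standing when last seen.

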